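Close the lock jig: hook the cover in, then push its long locking bar home evenly

TASK

Close up the lock jig: hook one edge of the loose steel cover under the jig's lip, swing the cover down flat into its seat over the lock, and let go. Then lock it by pushing the jig's long bar down at its middle, so that both ends go down evenly and together until the bar is fully home; do not let the bar cock to one side. Leave the other things on the bench where they are.

Things in the scene. Friction and masses are not known exactly. Their poses are not given: they have to be found in the camera images.
- jig: grey lock jig on a dark steel base fixed to the bench, a rim lock in its well. Origin: underside of the base, below the middle of the cover's seat; x points from the lip (robot's side) to the long bar (far side), z up. All jig x, y, z below are mm in this frame. Base plate x -70..102, y -106..106, 12 thick. Nothing in the well stands above z 30
- seat (a point): middle of the cover's seat, at jig 0, 0, 36: a recess open at the top, x -55 (near wall) to 49 (far rim, top z 39), y -69 to 69 (side guides, top z 42). The cover rests on two rails, top z 36, along y -69..-55 and 55..69. The seated cover's origin is at jig x -5..-1, y within 4 of 0, z 36
- lip (a point): middle of the lower inner edge of the fixed lip, at jig -46, 0, 46. The lip is 150 wide (y), covers the near 9 mm of the seat (x -55..-46), underside z 46, top z 51: 10 mm above the rails. So the cover cannot drop in flat: its near edge goes under the lip with the cover tilted 15 to 20 degrees, then the far edge swings down inside the far rim
- tongue_tip (a point): middle of the tip of the flat locking tongue (steel, 90 wide, 3 thick, underside z 42) in its guide behind the far rim (guide x 55..69, top z 49). At jig x 52 while the bar is up, clear of the cover; at x 40 when the bar is home, over the cover's far edge. Driven by the bar
- cover: loose flat steel cover, 100 (x) x 130 (y) x 4 mm, 0.3 kg, with a dark square grip block 24 x 24 mm on its middle, reaching 38 above the underside. Origin: middle of the underside; x along the 100 mm side, z up through the block. Starts flat on the bench; both 130 mm edges are alike, either may go under the lip
- bar_mid (a point): middle of the upper face of the long bar (aluminium, 190 long in jig y, 22 wide in jig x, 14 thick), parallel to the lip on the far side. At jig x 82, y 0; z 58 while up, z 46 when home
- bar_travel (a joint): how far the bar's middle is pushed down, m: 0 up (start), 0.012 home on its two end stops. Slides straight down on a centre plunger against about 7 N of friction and stays where it is left; it drives the locking tongue by the same distance. On its stops it is rigid
- bar_tilt (a joint): cocking of the bar about the jig's x axis through its middle, rad: 0 level (start), positive: the +y end is high. Held only by light friction (0.15 N m): pushed more than about 20 mm from the middle the bar cocks instead of going down evenly
- cylinder: bystander: silvery lock cylinder 33x63x17 mm lying near the cover; origin under its middle
- knob: bystander: silvery round door knob, 54 mm across, 58 high, standing near the cover; origin under its middle
- wax: bystander: cream-coloured round block of wax, 50 mm across, 74 high; origin under its middle. It stands in front of the bench vice, which rises up to 180 mm between the left and right work spots (from x 0.49 m on, y -0.10 to 0.04 m): carry things over it or round its front
- oiler: bystander: grey conical oil can, 62 mm across, 143 high, at the back left; origin under its middle
- hammer: bystander: small hammer lying, 208 long, 19 high, at the back left; origin under its middle

How it is judged:
By the outcome, as a careful person would: the job done as asked, in the order asked, and still so for the second after the job is handed in, with the robot touching nothing.
It also fails if it takes over 58 s, if anything falls off the work surface, if the arm or the gripper's body presses on something with over 40 N, if the wrist force passes 120 N, or if a joint passes its speed limit or range.

ROBOT

A 6-joint arm with a two-finger parallel gripper is mounted at the origin on a cart in front of the work surface, level with it; the furniture and walls round the work are solid. World frame = base frame: x ahead of the robot, y to its left, z up, the work surface at z = 0. Lengths are in m, angles in rad, forces in N, time in s.
With the tool pointing down it reaches from about 0.375 to 0.825 m from the base axis. Payload 5.5 kg.
Tool frame: the origin (TCP) lies at the very end of the fingers, on their centre line; the grasp point (between the pads) lies robot.pinch_z behind it (robot.pinch_z is the distance from the TCP to the grasp point, in m); z points along the fingers, y is the direction in which the jaws open and shut (so a half turn about z gives the same grasp; the last joint's range is limited). The gripper opens to 85 mm and grips with 20 to 120 N. Pads are 22 mm wide; open, the fingers measure 114 mm over their backs; the gripper's body (76 mm by 85 mm) begins 54 mm behind the grasp point. The pads swing forward as they close: fully open they stand 13 mm farther back than shut.
Start: joints at [1.248, 0.314, -0.047, 1.21, 0, 1.571], TCP at [0.19, 0.569, 0.231] pointing down, gripper open.
Joint ranges: [-2.67, 2.67], [-0.69, 1.73], [-1.03, 1.25], [-2.08, 2.16], [-1.42, 1.45], [-3.14, 3.14]. Speed limits (rad/s): [2.39, 2.39, 3.01, 3.14, 3.14, 3.14].

INTERFACE

Orientations are given as a rotation vector (axis times angle).
In Python, from cell import robot gives the robot as it stands.
- The arm moves only by the tool carry_out, never from a script. Its arguments are lists of equal length, an entry for each row: "gripper": the finger opening in mm, from 0 to 85.4; "slide": the shift along the tool's x, y, z in units of 40 mm (1.0 is 40 mm), a list of three; "delta_rot": the turn, a rotation vector about the tool's x, y, z in units of 5 degrees (1.0 is 5 degrees), a list of three. In form: {"gripper": [gripper, ...], "slide": [[x, y, z], ...], "delta_rot": [[wx, wy, wz], ...]}. A call has 1 to 12 rows; each row is the pose to reach, as a shift and turn from the pose commanded when the call began, along the tool's axes at that moment; what a row does not reach only later rows make up. A row lasts 1/8 s, in which the tool goes at most 62.5 mm and 10.7 degrees, less where a joint would pass 70% of its speed; a pose out of reach is approached as far as the arm can. A call with a gripper value outside its range is refused whole. The fingers move at their own pace and stop on an object; the grip force is fixed at half the most. Time passes only in rows, so rows that repeat a pose let the fingers close. It gives the time, the measured TCP pose, the force and the opening at its end, in the units of the state.
- robot.read_state(): the state, without advancing time (a new reading comes with each control period).
- robot.grab_frame(name): name is "scene" or "side" or "wrist"; returns a dict with "frame" (384x512x3 uint8, red, green, blue), "intrinsics" (3x3 intrinsics, pixels), "rvec" (rotation vector, rad) and "tvec" (3), from world to camera coordinates, as OpenCV has them; the wrist camera has in their place "hand_eye" (4x4, takes a point from camera to tool coordinates, whose origin is the TCP and whose axes are the flange's). Camera axes: x right, y down, z forward; pixel columns grow to the right and rows downward; lengths in m; the calibration is good to about 2 mm. A picture is of the moment at which its call begins: read the wrist's pose just before it. There is no depth.
- robot.job_done(): hands the job in, once; it reports no verdict.
The state is a dict: "clock": time; "q": joint angles; "dq": joint speeds; "effort": joint torques, N m; "position": TCP position; "orientation": TCP orientation; "contact_force": force on the tool from outside, world axes, zero at the start; "moment": the same for the moment, N m; "opening": opening from 0.0 (shut) to 1.0 (fully open).
Only numpy, scipy, OpenCV 4.12 (cv2) and the standard library are available. Lean on these libraries where they do the work, as an engineer would, in place of code of your own. Each camera call takes 0.05 s, during which the arm holds its last target.

## Working session

There is one attempt and no reset: what is moved stays moved. The work goes in short steps, Python scripts to look and compute and a tool call to move; the robot and the scene stay as the last step left them, time stands still between calls to the robot, and variables do not carry over. Pictures are saved under pics/ and viewed, and the job is handed in when it is done.

Besides the shell and the picture viewer there is one more tool, called by a JSON object that holds its "method" and its "body", one argument or row to a line. carry_out: Moves the arm, as the interface text tells. Its arguments: {"type":"object","properties":{"gripper":{"type":"array"},"slide":{"type":"array"},"delta_rot":{"type":"array"}},"required":["gripper","slide","delta_rot"]}

```bash
ls; mkdir -p pics
cat > h.py <<'E'
import numpy as np, cv2
from cell import robot
def snap(n,f):
    s=robot.read_state(); d=robot.grab_frame(n); cv2.imwrite('pics/'+f,cv2.cvtColor(d['frame'],cv2.COLOR_RGB2BGR)); return s,d
E
python3 - <<'E'
from h import *
print(robot.read_state(), robot.pinch_z)
for n in ['scene','side','wrist']:
    s,d=snap(n,n+'0.png'); print({k:v for k,v in d.items() if k!='frame'})
E
```

```text
pics
{'clock': 0.0, 'q': array([ 1.24799351e+00,  3.14241734e-01, -4.80866878e-02,  1.21021279e+00,
        2.51831098e-05,  1.57075814e+00]), 'dq': array([-7.55648432e-04, -1.59561861e-03,  2.53374208e-03, -2.33383052e-05,
        1.19414819e-03, -1.99954982e-03]), 'effort': array([ 1.24308631e-04, -5.39593256e+01,  3.39749122e+01,  1.90384436e-02,
       -2.26509269e-04, -1.86818113e-05]), 'position': array([0.19014029, 0.56845266, 0.23042183]), 'orientation': array([-5.04750418e-01, -3.10046868e+00,  2.69860538e-03]), 'contact_force': array([0.00764312, 0.61187665, 0.05173496]), 'moment': array([-0.00266915,  0.02915377,  0.01735311]), 'opening': 0.9998563827445901} 0.0187
{'intrinsics': array([[368.3576995 ,   0.        , 256.36055265],
       [  0.        , 368.3576995 , 193.73224428],
       [  0.        ,   0.        ,   1.        ]]), 'rvec': array([ 2.06304866, -0.79214874,  0.42735724]), 'tvec': array([-0.39311385,  0.24027766,  0.72054548])}
{'intrinsics': array([[402.20600267,   0.        , 255.94512544],
       [  0.        , 402.20600267, 185.7721192 ],
       [  0.        ,   0.        ,   1.        ]]), 'rvec': array([ 2.17970777, -0.68026666,  0.34621373]), 'tvec': array([-0.44629098,  0.23925782,  0.96779469])}
{'intrinsics': array([[327.78132058,   0.        , 254.89567106],
       [  0.        , 327.78132058, 197.88705426],
       [  0.        ,   0.        ,   1.        ]]), 'hand_eye': array([[-1.47840997e-04, -9.59462932e-01, -2.81834812e-01,
         7.16613486e-02],
       [ 9.99999610e-01, -3.87090447e-04,  7.93223499e-04,
        -1.23078588e-03],
       [-8.70164107e-04, -2.81834585e-01,  9.59462615e-01,
        -1.44278407e-01],
       [ 0.00000000e+00,  0.00000000e+00,  0.00000000e+00,
         1.00000000e+00]])}
```

View pics/scene0.png

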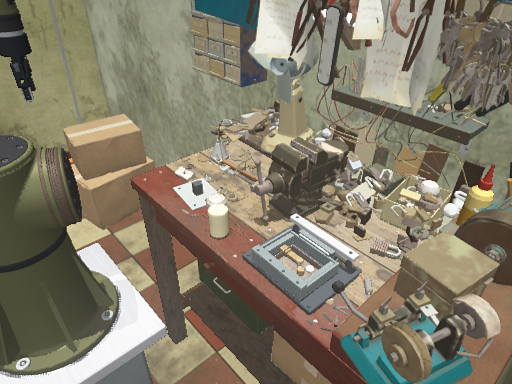

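View pics/side0.png

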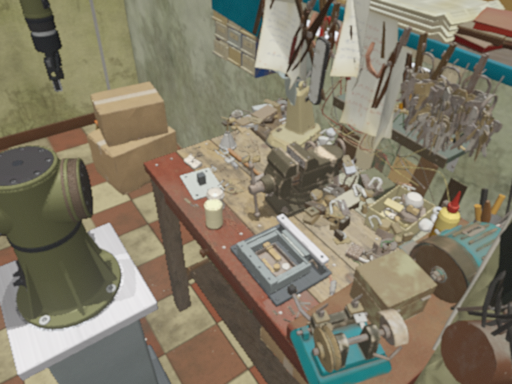

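View pics/wrist0.png

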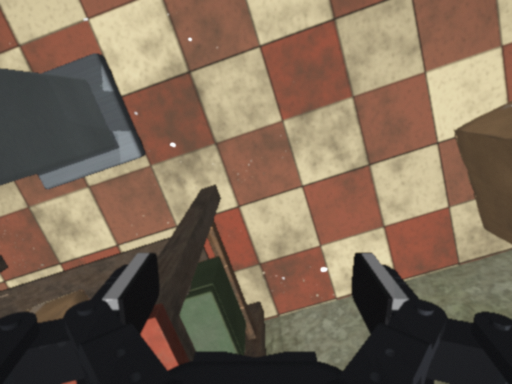

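The scene view shows the cover with its dark block at about (196,190), the wax at (218,217), and the jig at about (300,265) with its bar beyond it at about (323,240). I'll zoom in on these next.

Run:
```python
import cv2
a=cv2.imread('pics/scene0.png'); 
cv2.imwrite('pics/c1.png',cv2.resize(a[200:320,230:370],None,fx=5.5,fy=5,interpolation=cv2.INTER_CUBIC)) if 0 else cv2.imwrite('pics/c1.png',cv2.resize(a[205:315,235:375],None,fx=5,fy=5,interpolation=cv2.INTER_CUBIC))
cv2.imwrite('pics/c2.png',cv2.resize(a[150:245,160:280],None,fx=6,fy=6,interpolation=cv2.INTER_CUBIC))
```

```text
(no output)
```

View pics/c1.png

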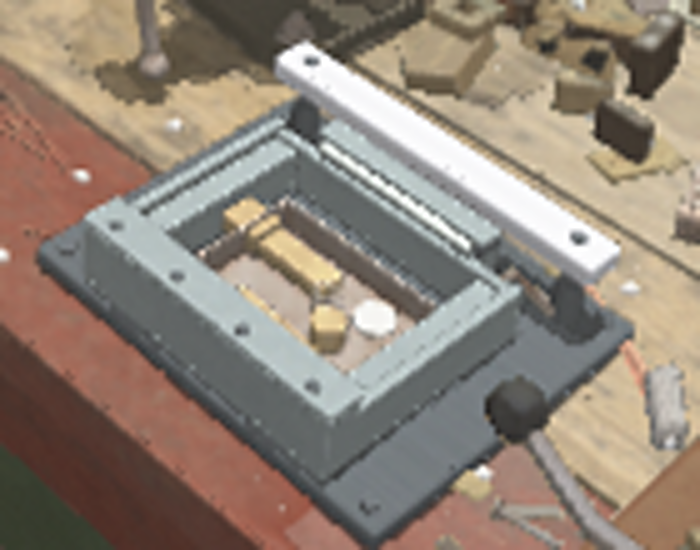

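View pics/c2.png

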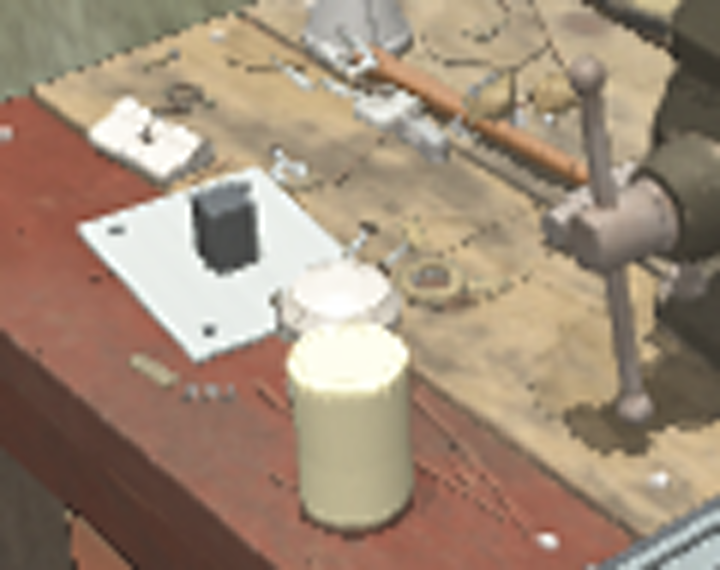

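```bash
cat >> h.py <<'E'
from scipy.optimize import least_squares
from scipy.spatial.transform import Rotation as R
def ext(s,d):
    """world->cam R,t"""
    if 'rvec' in d: return cv2.Rodrigues(d['rvec'])[0],np.array(d['tvec'])
    T=np.eye(4);T[:3,:3]=R.from_rotvec(s['orientation']).as_matrix();T[:3,3]=s['position']
    M=np.linalg.inv(T@d['hand_eye']);return M[:3,:3],M[:3,3]
def fit(E,K,pts,px,g):
    Rm,t=E;pts=np.array(pts,float)/1000;px=np.array(px,float)
    def P(v):
        c,s=np.cos(v[2]),np.sin(v[2])
        w=np.c_[v[0]+c*pts[:,0]-s*pts[:,1],v[1]+s*pts[:,0]+c*pts[:,1],pts[:,2]]
        q=(w@Rm.T+t)@K.T;return q[:,:2]/q[:,2:]
    r=least_squares(lambda v:(P(v)-px).ravel(),g,loss='soft_l1')
    return r.x,(P(r.x)-px).round(1)
E
python3 - <<'E'
from h import *
d=robot.grab_frame('scene');E=ext(None,d);K=d['intrinsics']
px=np.array([[278,62],[308,42],[618,240],[593,272],[40,252],[632,325],[90,210],[330,412]])/5+[234.6,204.6]
pts=[[71,95,58],[93,95,58],[93,-95,58],[71,-95,58],[-70,106,12],[102,-106,12],[-67,75,51],[-67,-75,51]]
print(fit(E,K,pts[:6],px[:6],[.6,-.2,0]))
px=np.array([[80,230],[200,360],[258,167]])/6+[159.6,149.6]
# left corner: near/+y ; 
for p in ([[-50,65,4],[-50,-65,4],[50,65,4]],[[-65,50,4],[-65,-50,4],[65,50,4]]):
  print(fit(E,K,p,px,[.5,.25,0]))
E
```

```text
(array([ 0.44382464, -0.22749505, -0.01991421]), array([[-1. , -0.8],
       [-0.7, -0.4],
       [ 1.4,  1.3],
       [ 0.2, -0.3],
       [-1. , -0.8],
       [ 1.7,  0.3]]))
(array([ 0.45173996,  0.16305355, -0.12344967]), array([[-0.2, -0.2],
       [ 0.1,  0.1],
       [ 0.1,  0.1]]))
(array([0.45543951, 0.16489405, 0.11374293]), array([[-2.8,  6.8],
       [ 0.2, -0.8],
       [ 1.3, -0.6]]))
```

```bash
cat >> h.py <<'E'
def Rd(yaw,tilt=0):
    """tool x along -? : tool z down, tool x along world dir yaw+pi?, returns R with tool x = dir(yaw) (tilt>0: tool z tips toward +x dir)"""
    B=R.from_euler('z',yaw)*R.from_matrix(np.diag([1.,-1,-1]))
    return B*R.from_rotvec([0,tilt,0])
def delta(pos,Rt,s=None,base=None):
    """slide & rot units from commanded/measured pose"""
    s=s or robot.read_state()
    p,R0=base if base else (s['position'],R.from_rotvec(s['orientation']))
    sl=R0.inv().apply(np.array(pos)-p)/.04
    dr=np.degrees((R0.inv()*Rt).as_rotvec())/5
    return sl.round(3),dr.round(3)
E
python3 - <<'E'
from h import *
s=robot.read_state();M=R.from_rotvec(s['orientation']).as_matrix();print(M.round(3))
yaw=-.123
for y in (yaw,yaw+np.pi): print(delta([.44,.163,.26],Rd(y)))
E
```

```text
[[-0.948  0.317 -0.   ]
 [ 0.317  0.948 -0.001]
 [ 0.    -0.001 -1.   ]]
(array([-9.139, -7.638, -0.723]), array([-2.0000e-03,  1.8000e-02,  3.3711e+01]))
(array([-9.139, -7.638, -0.723]), array([-1.200e-02, -2.000e-03, -2.289e+00]))
```

{"method": "carry_out", "body": {
  "gripper": [60,60,60,60,60,60,60,60,60,60,60,60],
  "slide": [
    [-9.14,-7.64,-0.72],
    [-9.14,-7.64,-0.72],
    [-9.14,-7.64,-0.72],
    [-9.14,-7.64,-0.72],
    [-9.14,-7.64,-0.72],
    [-9.14,-7.64,-0.72],
    [-9.14,-7.64,-0.72],
    [-9.14,-7.64,-0.72],
    [-9.14,-7.64,-0.72],
    [-9.14,-7.64,-0.72],
    [-9.14,-7.64,-0.72],
    [-9.14,-7.64,-0.72]
  ],
  "delta_rot": [
    [0,0,-2.29],
    [0,0,-2.29],
    [0,0,-2.29],
    [0,0,-2.29],
    [0,0,-2.29],
    [0,0,-2.29],
    [0,0,-2.29],
    [0,0,-2.29],
    [0,0,-2.29],
    [0,0,-2.29],
    [0,0,-2.29],
    [0,0,-2.29]
  ]
}}

```text
clock: 1.7
position: [0.4396, 0.1641, 0.26]
orientation: [-0.19, -3.136, -0.0]
contact_force: [-0.6, -0.3, -0.3]
opening: 0.705
```

Run:
```python
from h import *
s,d=snap('wrist','w1.png');print(s['clock'],s['position'],s['q'].round(3),s['dq'].round(3))
print(R.from_rotvec(s['orientation']).as_matrix().round(3))
```

```text
1.7 [0.43958866 0.16413739 0.26002275] [ 0.357  0.056 -0.295  1.22   0.     0.478] [-0.007  0.     0.001 -0.001 -0.003 -0.003]
[[-0.993  0.121 -0.   ]
 [ 0.121  0.993  0.   ]
 [ 0.     0.    -1.   ]]
```

View pics/w1.png

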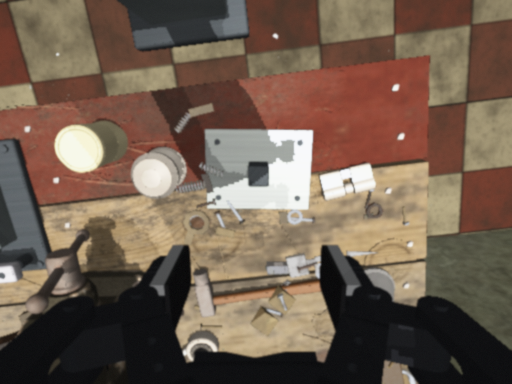

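Run:
```python
import cv2
a=cv2.imread('pics/w1.png'); 
cv2.imwrite('pics/w1c.png',cv2.resize(a[115:225,190:330],None,fx=5,fy=5,interpolation=cv2.INTER_CUBIC))
```

```text
(no output)
```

View pics/w1c.png

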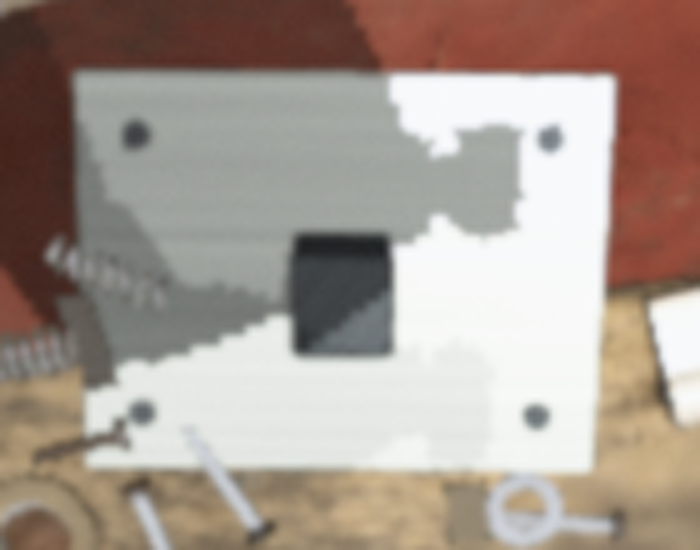

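Run:
```python
from h import *
s=robot.read_state();d=robot.grab_frame('wrist');E=ext(s,d);K=d['intrinsics']
px=np.array([[73,71],[616,74],[594,471],[87,467]])/5+[189.6,114.6]
v,e=fit(E,K,[[-50,-65,4],[-50,65,4],[50,65,4],[50,-65,4]],px,[.45,.16,-.12]);print(v,e)
px=np.array([[296,259],[390,259],[392,353],[294,353]])/5+[189.6,114.6]
print(fit(E,K,[[-12,-12,38],[-12,12,38],[12,12,38],[12,-12,38]],px,[.45,.16,-.12]))
```

```text
[ 0.44976103  0.16595891 -0.12834995] [[ 0.1 -0.1]
 [-0.1  0.1]
 [-0.1 -0.1]
 [ 0.1  0.1]]
(array([ 0.44955785,  0.16573874, -0.12015436]), array([[-1.2, -0.8],
       [ 1.2, -0.8],
       [ 0.6,  0.9],
       [-0.6,  0.9]]))
```

Run:
```python
from h import *
print(delta([.4497,.1659,.06],Rd(-.127+np.pi)))
```

```text
(array([-0.241,  0.08 ,  5.002]), array([-0.   , -0.001,  0.063]))
```

{"method": "carry_out", "body": {
  "gripper": [45,45,45,45,45,45,45],
  "slide": [
    [-0.24,0.08,5],
    [-0.24,0.08,5],
    [-0.24,0.08,5],
    [-0.24,0.08,5],
    [-0.24,0.08,5],
    [-0.24,0.08,5],
    [-0.24,0.08,5]
  ],
  "delta_rot": [
    [0,0,0.07],
    [0,0,0.07],
    [0,0,0.07],
    [0,0,0.07],
    [0,0,0.07],
    [0,0,0.07],
    [0,0,0.07]
  ]
}}

```text
clock: 2.68
position: [0.4518, 0.1659, 0.0622]
orientation: [0.202, 3.132, 0.002]
contact_force: [-0.7, -0.2, 0.2]
opening: 0.528
```

Run:
```python
from h import *
print(delta([.4497,.1659,.009],Rd(-.127+np.pi)))
s,d=snap('wrist','w2.png');print(s['position'])
```

```text
(array([ 0.056, -0.009,  1.33 ]), array([ 0.021,  0.039, -0.023]))
[0.45179118 0.16589259 0.06220693]
```

View pics/w2.png

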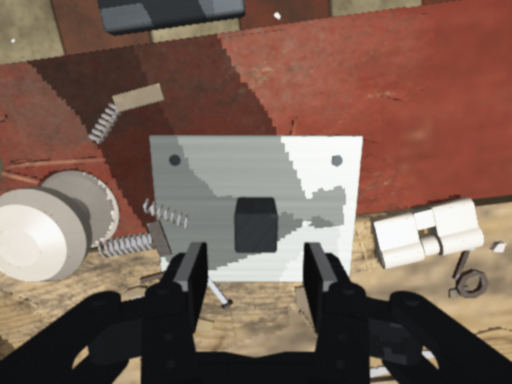

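{"method": "carry_out", "body": {
  "gripper": [45,45,45,0,0,0,0,0],
  "slide": [
    [0,0,1.28],
    [0,0,1.28],
    [0,0,1.28],
    [0,0,1.28],
    [0,0,1.28],
    [0,0,1.28],
    [0,0,1.28],
    [0,0,1.28]
  ],
  "delta_rot": [
    [0,0,0],
    [0,0,0],
    [0,0,0],
    [0,0,0],
    [0,0,0],
    [0,0,0],
    [0,0,0],
    [0,0,0]
  ]
}}

```text
clock: 3.72
position: [0.4515, 0.1659, 0.0108]
orientation: [0.202, 3.132, 0.002]
contact_force: [-0.8, 0.1, 6.5]
opening: 0.27
```

Run:
```python
from h import *
s,d=snap('wrist','w3.png');print(s['position'],s['contact_force'],s['opening'])
print(R.from_rotvec(s['orientation']).as_matrix().round(4))
```

```text
[0.4515231  0.16590576 0.01075131] [-0.78889279  0.06610381  6.50425932] 0.2701005160008459
[[-0.9917  0.1287  0.0029]
 [ 0.1287  0.9917  0.0013]
 [-0.0027  0.0017 -1.    ]]
```

View pics/w3.png

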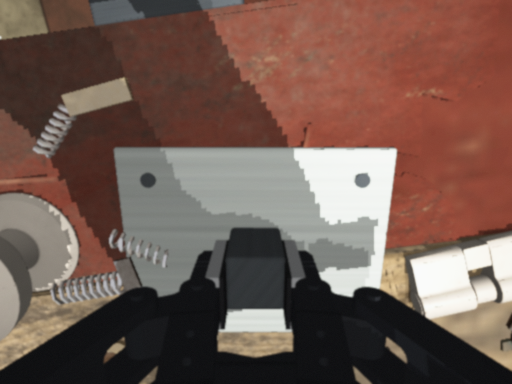

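Run:
```python
from h import *
print(delta([.4497,.1659,.30],Rd(-.127+np.pi)))
print(delta([.56,-.23,.36],Rd(-.02+np.pi)))
```

```text
(array([ 2.600e-02,  7.000e-03, -7.231e+00]), array([ 0.02 ,  0.031, -0.024]))
(array([-3.986, -9.451, -8.736]), array([ 0.018,  0.032, -1.25 ]))
```

{"method": "carry_out", "body": {
  "gripper": [0,0,0,0,0,0,0,0,0,0,0,0],
  "slide": [
    [0,0,-0.5],
    [0,0,-1.5],
    [0,0,-3.0],
    [0,0,-4.5],
    [0,0,-6],
    [-0.4,-1,-7.2],
    [-0.9,-2.2,-7.5],
    [-1.5,-3.6,-7.8],
    [-2.1,-5,-8.1],
    [-2.7,-6.4,-8.4],
    [-3.3,-7.8,-8.7],
    [-3.9,-9.2,-8.7]
  ],
  "delta_rot": [
    [0,0,0],
    [0,0,0],
    [0,0,0],
    [0,0,0],
    [0,0,0],
    [0,0,-0.2],
    [0,0,-0.4],
    [0,0,-0.6],
    [0,0,-0.8],
    [0,0,-1.0],
    [0,0,-1.2],
    [0,0,-1.25]
  ]
}}

```text
clock: 5.28
position: [0.5577, -0.2218, 0.3588]
orientation: [0.031, 3.139, -0.001]
contact_force: [1.4, 0.3, -3.2]
opening: 0.272
```

{"method": "carry_out", "body": {
  "gripper": [0,0,0],
  "slide": [
    [0,0,0],
    [0,0,0],
    [0,0,0]
  ],
  "delta_rot": [
    [0,0,0],
    [0,0,0],
    [0,0,0]
  ]
}}

```text
clock: 5.65
position: [0.557, -0.2186, 0.3573]
orientation: [0.029, 3.141, 0.0]
contact_force: [0.7, 0.6, -3.0]
opening: 0.268
```

Run:
```python
from h import *
s,d=snap('wrist','w4.png');print(s['position'],s['contact_force'],s['opening'],s['dq'].round(3))
print(R.from_rotvec(s['orientation']).as_matrix().round(4))
```

```text
[ 0.55702431 -0.21856932  0.35733582] [ 0.71549498  0.61075033 -3.02393699] 0.2683735363373229 [ 0.008 -0.003 -0.    -0.003 -0.003 -0.001]
[[-9.998e-01  1.860e-02  1.000e-04]
 [ 1.860e-02  9.998e-01  2.000e-04]
 [-1.000e-04  2.000e-04 -1.000e+00]]
```

View pics/w4.png

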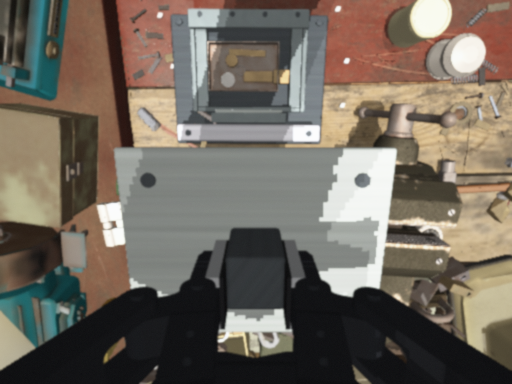

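Run:
```python
import cv2
a=cv2.imread('pics/w4.png'); 
cv2.imwrite('pics/w4c.png',cv2.resize(a[2:150,165:335],None,fx=4,fy=4,interpolation=cv2.INTER_CUBIC))
```

```text
(no output)
```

View pics/w4c.png

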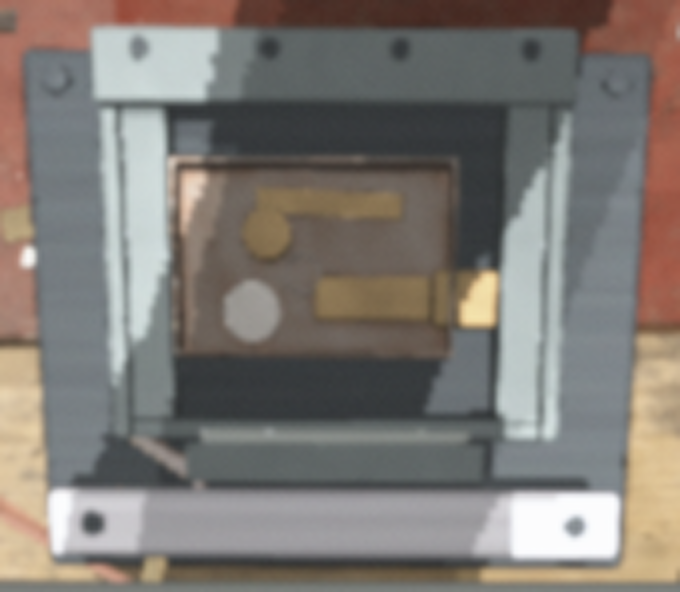

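Run:
```python
from h import *
s=robot.read_state();d=robot.grab_frame('wrist');E=ext(s,d);K=d['intrinsics']
px=np.array([[25,52],[650,55],[95,103],[577,101],[50,490],[621,492],[55,558],[617,562]])/4+[164.6,1.6]
pts=[[-70,-106,12],[-70,106,12],[-46,-75,51],[-46,75,51],[71,-95,58],[71,95,58],[93,-95,58],[93,95,58]]
print(fit(E,K,pts,px,[.44,-.22,-.02]))
print(fit(E,K,pts[:4],px[:4],[.44,-.22,-.02]))
print(fit(E,K,pts[4:],px[4:],[.44,-.22,-.02]))
# cover in hand: near corners
px=np.array([[115,149],[396,149]])
# solve cover-under-tool assuming level: fit at unknown z via near edge width
M=R.from_rotvec(s['orientation']).as_matrix()
for z in (-.005,-.003,-.001):
  print(z,fit((E[0],E[1]),K,[[-50,-65,(s['position'][2]+z)*1000],[-50,65,(s['position'][2]+z)*1000]],px,[.556,-.22,-.02]))
```

```text
(array([ 0.4433233 , -0.225234  , -0.02255476]), array([[-1.1, -0.6],
       [ 1.2, -0.6],
       [-0.1,  0.4],
       [ 0. ,  1.4],
       [-0.3,  0.2],
       [ 0.5,  0.3],
       [-0.5, -0.1],
       [ 0.5, -0.5]]))
(array([ 0.44317795, -0.22504444, -0.01974013]), array([[-1.1, -0.4],
       [ 1.2, -0.9],
       [-0.1,  0.4],
       [ 0.1,  1.1]]))
(array([ 0.44339065, -0.22518532, -0.02373297]), array([[-0.3,  0.1],
       [ 0.4,  0.4],
       [-0.6, -0.1],
       [ 0.4, -0.4]]))
-0.005 (array([ 0.55583861, -0.21925652, -0.01868401]), array([[-2.4,  0.1],
       [ 2.4,  0.1]]))
-0.003 (array([ 0.5555637 , -0.21922834, -0.01868466]), array([[-4.3,  0.1],
       [ 4.4,  0.1]]))
-0.001 (array([ 0.55528747, -0.21915828, -0.01868565]), array([[-6.1,  0.1],
       [ 6.6,  0.1]]))
```

```bash
cat >> h.py <<'E'
JP=np.array([.4433,-.2252,0]);JY=-.0215
OC=np.array([.0015,0,.0109])
JR=R.from_euler('z',JY)
def cov(xn,zn,th,y=0,J=None):
    """TCP pose for cover near-bottom edge at jig xn,zn mm, tilt th deg"""
    RC=JR*R.from_euler('y',-th,degrees=True)
    o=JP+JR.apply(np.array([xn,y,zn])/1000)+RC.apply([.05,0,0])
    RT=RC*R.from_matrix(np.diag([-1.,1,-1]))
    return o-RT.apply(OC),RT
def where():
    s=robot.read_state();RT=R.from_rotvec(s['orientation']);o=s['position']+RT.apply(OC)
    RC=JR.inv()*RT*R.from_matrix(np.diag([-1.,1,-1]))
    n=JR.inv().apply(o-JP)+RC.apply([-.05,0,0])
    e=RC.as_euler('zyx',degrees=True)
    return dict(t=round(s['clock'],2),near=(n*1000).round(1),tilt=round(-e[1],2),yaw=round(e[0],2),roll=round(e[2],2),F=s['contact_force'].round(1),M=s['moment'].round(2),op=round(s['opening'],3))
E
python3 - <<'E'
from h import *
print(where())
p,q=cov(-33,74,18);print(p,delta(p,q))
E
```

```text
{'t': 5.75, 'near': array([ 62.3,   8.9, 346.5]), 'tilt': np.float64(0.03), 'yaw': np.float64(0.18), 'roll': np.float64(-0.01), 'F': array([ 0.4, -0.2, -2.7]), 'M': array([ 0.06, -0.02,  0.01]), 'op': 0.268}
[ 0.45590821 -0.22547112  0.10028089] (array([ 2.533, -0.218,  6.428]), array([ 0.004, -3.594,  0.036]))
```

{"method": "carry_out", "body": {
  "gripper": [0,0,0,0,0,0,0,0,0],
  "slide": [
    [0.6,-0.05,1.5],
    [1.2,-0.1,3],
    [1.8,-0.2,4.5],
    [2.53,-0.22,5.6],
    [2.53,-0.22,6.43],
    [2.53,-0.22,6.43],
    [2.53,-0.22,6.43],
    [2.53,-0.22,6.43],
    [2.53,-0.22,6.43]
  ],
  "delta_rot": [
    [0,0,0],
    [0,-1,0],
    [0,-2,0],
    [0,-3,0],
    [0,-3.6,0.03],
    [0,-3.6,0.03],
    [0,-3.6,0.03],
    [0,-3.6,0.03],
    [0,-3.6,0.03]
  ]
}}

```text
clock: 6.88
position: [0.4578, -0.2272, 0.1013]
orientation: [0.031, 2.825, -0.006]
contact_force: [0.3, -0.3, -2.9]
opening: 0.268
```

Run:
```python
from h import *
s,d=snap('wrist','w5.png');print(where(),s['q'].round(2))
p,q=cov(-33,44,18);print(delta(p,q))
snap('scene','s5.png')
import cv2
a=cv2.imread('pics/s5.png');cv2.imwrite('pics/s5c.png',cv2.resize(a[160:320,220:400],None,fx=4,fy=3.7,interpolation=cv2.INTER_CUBIC))
```

```text
{'t': 6.92, 'near': array([-31.5,  -1.5,  74.5]), 'tilt': np.float64(18.08), 'yaw': np.float64(-0.03), 'roll': np.float64(-0.04), 'F': array([ 0.2, -1. , -2.9]), 'M': array([-0.02,  0.51, -0.  ]), 'op': 0.268} [-0.56  0.04 -0.75  0.5   0.16 -0.52]
(array([0.271, 0.039, 0.715]), array([-0.007,  0.015, -0.003]))
```

View pics/w5.png

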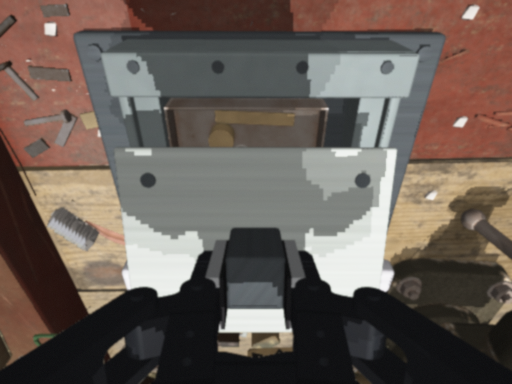

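View pics/s5c.png

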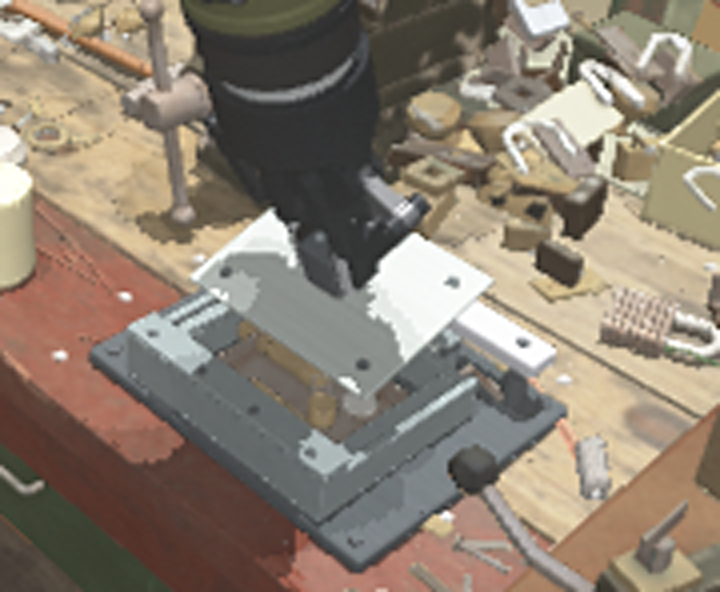

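Run:
```python
import cv2
a=cv2.imread('pics/w5.png');cv2.imwrite('pics/w5c.png',cv2.resize(a[20:160,70:270],None,fx=4,fy=4,interpolation=cv2.INTER_CUBIC));cv2.imwrite('pics/w5d.png',cv2.resize(a[20:160,255:455],None,fx=4,fy=4,interpolation=cv2.INTER_CUBIC))
```

```text
(no output)
```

View pics/w5c.png

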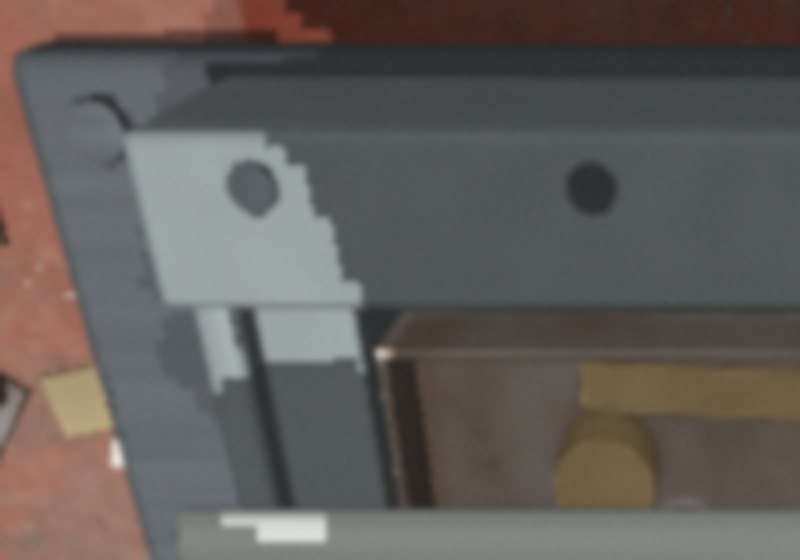

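View pics/w5d.png

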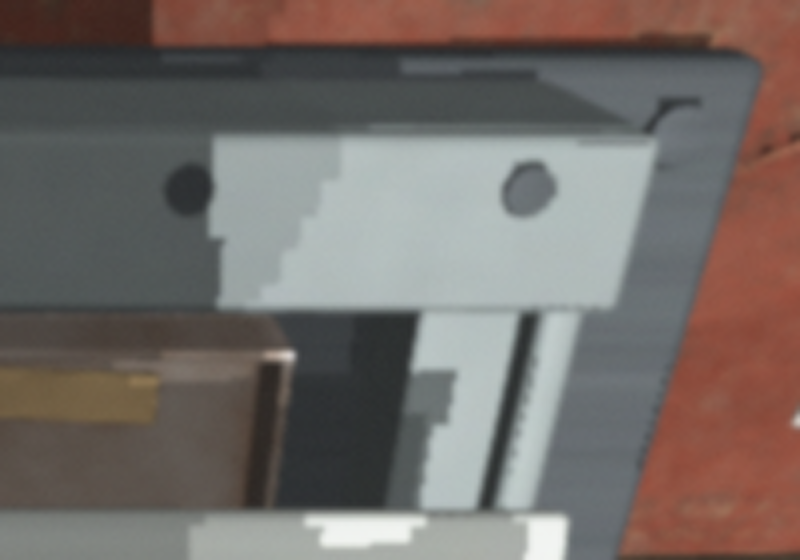

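Run:
```python
from h import *
s=robot.read_state();d=robot.grab_frame('wrist');E=ext(s,d);K=d['intrinsics']
px=[[110.4,95.6],[407.9,96.9],[74.1,34.1],[444.6,35.1]]
pts=[[-46,-75,51],[-46,75,51],[-70,-106,12],[-70,106,12]]
print(fit(E,K,pts,px,[.44,-.22,-.02]));print(fit(E,K,pts[:2],px[:2],[.44,-.22,-.02]))
# cover near-top edge in tool frame: ray for pixels in plane
He=d['hand_eye']
for u,v in ((115,149),(396,149)):
  r=He[:3,:3]@np.linalg.inv(K)@[u,v,1]; o=He[:3,3]
  for z in (.0069,): k=(z-o[2])/r[2]; print(((o+k*r)*1000).round(1))
```

```text
(array([ 0.44226657, -0.22547627, -0.02494764]), array([[-0.1,  2.5],
       [ 0.2,  2. ],
       [-4.6, -0.8],
       [ 3.2, -0.7]]))
(array([ 0.44121378, -0.22551701, -0.02688353]), array([[-0.7,  0.1],
       [ 0.7,  0.2]]))
[ 50.5 -65.5   6.9]
[50.5 63.9  6.9]
```

```bash
sed -i 's/^JP=.*/JP=np.array([.4423,-.2254,0]);JY=-.0235/; s/^OC=.*/OC=np.array([.001,-.0005,.0109])/' h.py
python3 - <<'E'
from h import *
print(where())
for a in ((-34,44.5,18),(-45,40,18),(-51,38.2,18)):
  p,q=cov(*a);print(delta(p,q))
E
```

```text
{'t': 7.03, 'near': array([-30.8,  -1.5,  74. ]), 'tilt': np.float64(18.02), 'yaw': np.float64(0.08), 'roll': np.float64(0.03), 'F': array([ 0.4,  0.6, -3.8]), 'M': array([ 0.03,  0.52, -0.04]), 'op': 0.274}
(array([0.303, 0.037, 0.678]), array([0.006, 0.005, 0.014]))
(array([0.6  , 0.037, 0.7  ]), array([0.006, 0.005, 0.014]))
(array([0.756, 0.037, 0.696]), array([0.006, 0.005, 0.014]))
```

{"method": "carry_out", "body": {
  "gripper": [0,0,0,0,0],
  "slide": [
    [0.3,0.04,0.68],
    [0.3,0.04,0.68],
    [0.45,0.04,0.69],
    [0.6,0.04,0.7],
    [0.6,0.04,0.7]
  ],
  "delta_rot": [
    [0,0,0],
    [0,0,0],
    [0,0,0],
    [0,0,0],
    [0,0,0]
  ]
}}

```text
clock: 7.65
position: [0.4415, -0.2247, 0.066]
orientation: [0.033, 2.827, -0.005]
contact_force: [-0.1, 1.4, -4.0]
opening: 0.271
```

Run:
```python
from h import *
s,d=snap('wrist','w6.png');print(where())
for a in ((-51,38.2,18),):
  p,q=cov(*a);print(delta(p,q))
a=cv2.imread('pics/w6.png');cv2.imwrite('pics/w6c.png',cv2.resize(a[0:190,60:460],None,fx=2,fy=3,interpolation=cv2.INTER_CUBIC))
snap('scene','s6.png')
a=cv2.imread('pics/s6.png');cv2.imwrite('pics/s6c.png',cv2.resize(a[190:310,230:380],None,fx=5,fy=5,interpolation=cv2.INTER_CUBIC))
```

```text
{'t': 7.7, 'near': array([-45.5,   0. ,  40. ]), 'tilt': np.float64(18.03), 'yaw': np.float64(0.04), 'roll': np.float64(0.02), 'F': array([ 1.3,  0.6, -3.8]), 'M': array([ 0.03,  0.59, -0.01]), 'op': 0.269}
(array([ 0.143, -0.001,  0.   ]), array([0.004, 0.007, 0.006]))
```

View pics/w6c.png

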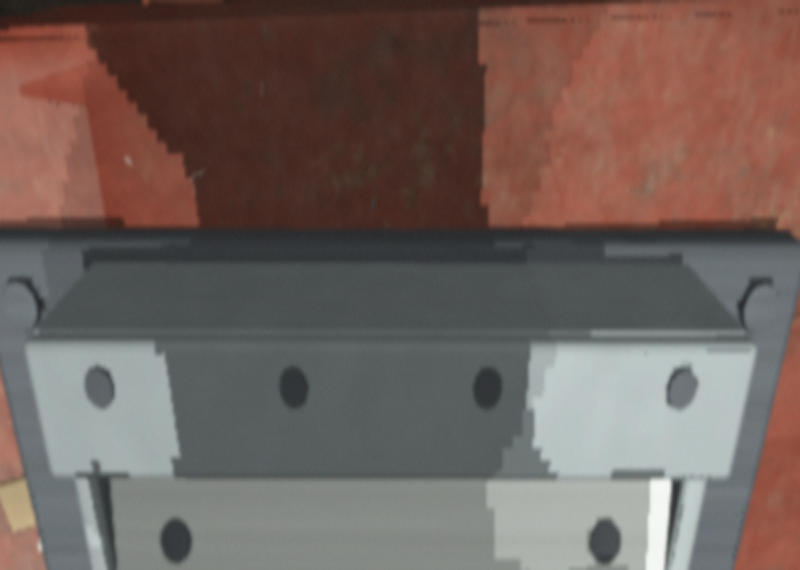

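View pics/s6c.png

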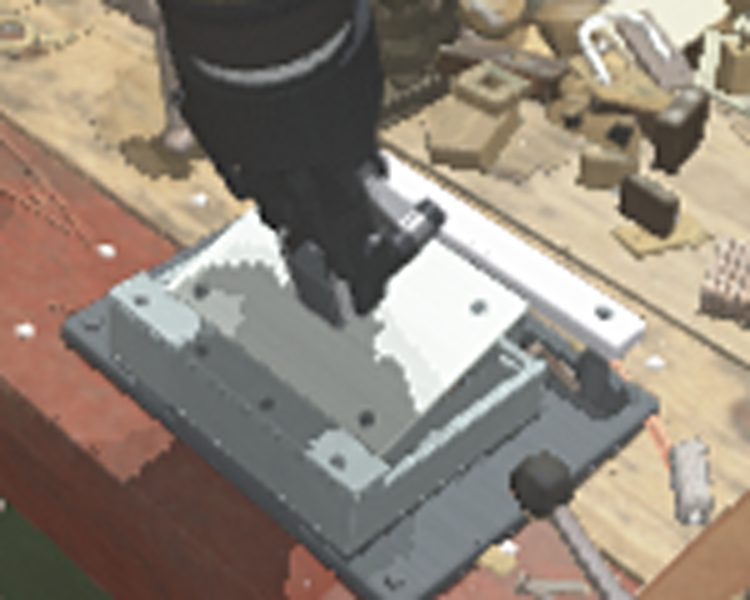

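{"method": "carry_out", "body": {
  "gripper": [0,0,0,0],
  "slide": [
    [0.07,0,0],
    [0.14,0,0],
    [0.14,0,0],
    [0.14,0,0]
  ],
  "delta_rot": [
    [0,0,0],
    [0,0,0],
    [0,0,0],
    [0,0,0]
  ]
}}

```text
clock: 8.25
position: [0.4366, -0.2245, 0.0639]
orientation: [0.032, 2.827, -0.004]
contact_force: [0.3, -0.3, -2.7]
opening: 0.267
```

```bash
python3 -c "
from h import *
print(where())"
```

```text
{'t': 8.25, 'near': array([-50.9,   0.2,  37.8]), 'tilt': np.float64(18.01), 'yaw': np.float64(0.06), 'roll': np.float64(0.04), 'F': array([ 0.3, -0.3, -2.7]), 'M': array([ 0.05,  0.52, -0.01]), 'op': 0.267}
```

{"method": "carry_out", "body": {
  "gripper": [0,0,0,0],
  "slide": [
    [0.025,0,-0.008],
    [0.05,0,-0.015],
    [0.07,0,-0.023],
    [0.07,0,-0.023]
  ],
  "delta_rot": [
    [0,0,0],
    [0,0,0],
    [0,0,0],
    [0,0,0]
  ]
}}

```text
clock: 8.75
position: [0.4348, -0.2246, 0.0645]
orientation: [0.031, 2.825, -0.004]
contact_force: [5.0, 0.8, -5.7]
opening: 0.271
```

```bash
python3 -c "
from h import *
print(where())"
```

```text
{'t': 8.75, 'near': array([-52.6,   0.1,  38.3]), 'tilt': np.float64(18.14), 'yaw': np.float64(0.09), 'roll': np.float64(0.06), 'F': array([ 5. ,  0.8, -5.7]), 'M': array([ 0.1 , -0.51, -0.01]), 'op': 0.271}
```

Run:
```python
from h import *
for a in ((-51.5,37,18),(-51.7,36.8,15),(-51.8,36.7,10),(-51.8,36.5,5),(-51.8,36.5,1.5)):
  p,q=cov(*a);print(delta(p,q))
```

```text
(array([-0.017, -0.003,  0.042]), array([0.011, 0.027, 0.014]))
(array([-0.023, -0.003,  0.113]), array([0.01 , 0.627, 0.014]))
(array([-0.033, -0.004,  0.227]), array([0.009, 1.627, 0.015]))
(array([-0.034, -0.004,  0.346]), array([0.009, 2.627, 0.015]))
(array([-0.03 , -0.004,  0.425]), array([0.008, 3.327, 0.016]))
```

{"method": "carry_out", "body": {
  "gripper": [0,0,0,0,0],
  "slide": [
    [-0.017,0,0.042],
    [-0.023,0,0.113],
    [-0.028,0,0.17],
    [-0.033,0,0.227],
    [-0.033,0,0.227]
  ],
  "delta_rot": [
    [0,0,0],
    [0,0.63,0.01],
    [0,1.13,0.01],
    [0,1.63,0.01],
    [0,1.63,0.01]
  ]
}}

```text
clock: 9.38
position: [0.438, -0.2246, 0.0555]
orientation: [0.034, 2.97, -0.002]
contact_force: [-0.1, -0.3, -3.5]
opening: 0.271
```

Run:
```python
from h import *
print(where())
for a in ((-51.8,36.5,5),(-51.8,36.5,1.5),(-51.8,36.5,0)):
  p,q=cov(*a);print(delta(p,q))
```

```text
{'t': 9.38, 'near': array([-52.7,   0.1,  36. ]), 'tilt': np.float64(9.82), 'yaw': np.float64(0.04), 'roll': np.float64(0.03), 'F': array([-0.1, -0.3, -3.5]), 'M': array([ 0.02,  0.31, -0.04]), 'op': 0.271}
(array([-0.042, -0.004,  0.101]), array([0.006, 0.963, 0.007]))
(array([-0.05 , -0.004,  0.18 ]), array([0.006, 1.663, 0.008]))
(array([-0.052, -0.004,  0.214]), array([0.006, 1.963, 0.008]))
```

{"method": "carry_out", "body": {
  "gripper": [0,0,0,0,0],
  "slide": [
    [-0.03,0,0.05],
    [-0.042,0,0.1],
    [-0.05,0,0.18],
    [-0.05,0,0.18],
    [-0.05,0,0.18]
  ],
  "delta_rot": [
    [0,0.5,0],
    [0,0.96,0],
    [0,1.66,0],
    [0,1.66,0],
    [0,1.66,0]
  ]
}}

```text
clock: 10.0
position: [0.44, -0.2244, 0.0486]
orientation: [0.037, 3.114, 0.001]
contact_force: [0.3, 0.5, -3.9]
opening: 0.268
```

Run:
```python
from h import *
print(where())
p,q=cov(-51.8,35.5,0);print(delta(p,q))
snap('scene','s7.png');snap('wrist','w7.png')
a=cv2.imread('pics/s7.png');cv2.imwrite('pics/s7c.png',cv2.resize(a[200:310,230:380],None,fx=5,fy=5,interpolation=cv2.INTER_CUBIC))
```

```text
{'t': 10.0, 'near': array([-53. ,   0.5,  36.3]), 'tilt': np.float64(1.56), 'yaw': np.float64(-0.01), 'roll': np.float64(0.06), 'F': array([ 0.3,  0.5, -3.9]), 'M': array([-0.02,  0.08,  0.01]), 'op': 0.268}
(array([-0.036, -0.012,  0.056]), array([ 0.011,  0.311, -0.001]))
```

View pics/s7c.png

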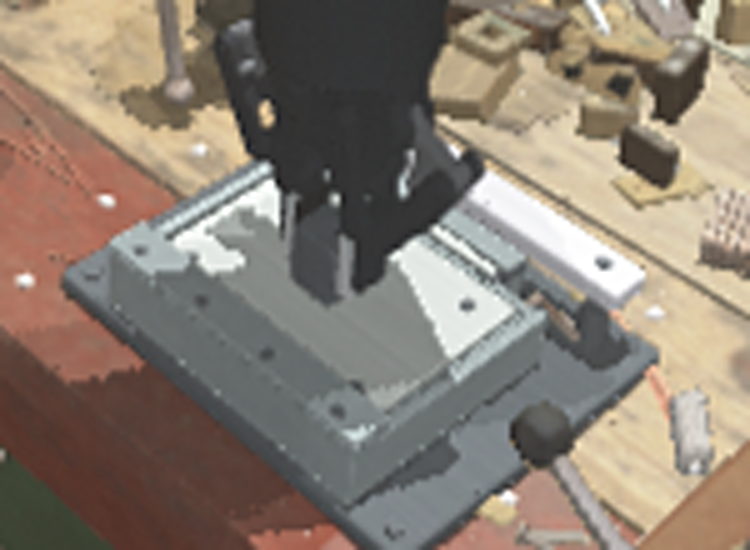

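View pics/w7.png

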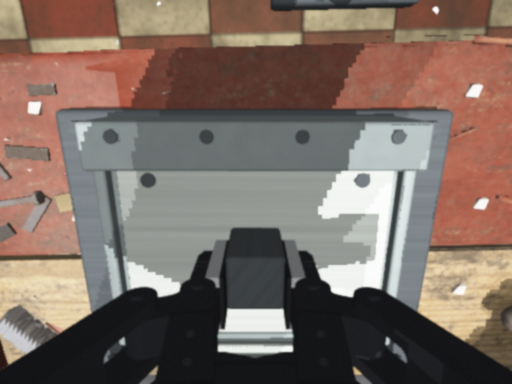

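{"method": "carry_out", "body": {
  "gripper": [0,0,0,0],
  "slide": [
    [-0.02,-0.01,0.03],
    [-0.02,-0.01,0.06],
    [-0.02,-0.01,0.06],
    [-0.02,-0.01,0.06]
  ],
  "delta_rot": [
    [0,0.15,0],
    [0,0.31,0],
    [0,0.31,0],
    [0,0.31,0]
  ]
}}

```text
clock: 10.6
position: [0.442, -0.2252, 0.0468]
orientation: [0.037, 3.141, 0.0]
contact_force: [-2.7, -0.7, 2.5]
opening: 0.267
```

Run:
```python
from h import *
print(where())
```

```text
{'t': 10.6, 'near': array([-51.3,  -0.3,  35.9]), 'tilt': np.float64(0.02), 'yaw': np.float64(0.01), 'roll': np.float64(0.02), 'F': array([-2.7, -0.7,  2.5]), 'M': array([0.07, 0.29, 0.04]), 'op': 0.267}
```

{"method": "carry_out", "body": {
  "gripper": [35,45,45,45,45,45,45],
  "slide": [
    [0,0,0],
    [0,0,0],
    [0,0,0],
    [0,0,-0.8],
    [0,0,-2.0],
    [0,0,-3.0],
    [0,0,-3.0]
  ],
  "delta_rot": [
    [0,0,0],
    [0,0,0],
    [0,0,0],
    [0,0,0],
    [0,0,0],
    [0,0,0],
    [0,0,0]
  ]
}}

```text
clock: 11.48
position: [0.4441, -0.2263, 0.1699]
orientation: [0.037, 3.135, -0.004]
contact_force: [0.3, -0.5, -0.9]
opening: 0.523
```

Run:
```python
from h import *
print(where())
snap('scene','s8.png');snap('wrist','w8.png')
a=cv2.imread('pics/s8.png');cv2.imwrite('pics/s8c.png',cv2.resize(a[200:310,230:380],None,fx=5,fy=5,interpolation=cv2.INTER_CUBIC))
```

```text
{'t': 11.47, 'near': array([-49.1,  -1.4, 158.7]), 'tilt': np.float64(0.34), 'yaw': np.float64(0.01), 'roll': np.float64(-0.13), 'F': array([ 0.3, -0.5, -0.9]), 'M': array([-0.02,  0.  ,  0.04]), 'op': 0.523}
```

View pics/s8c.png

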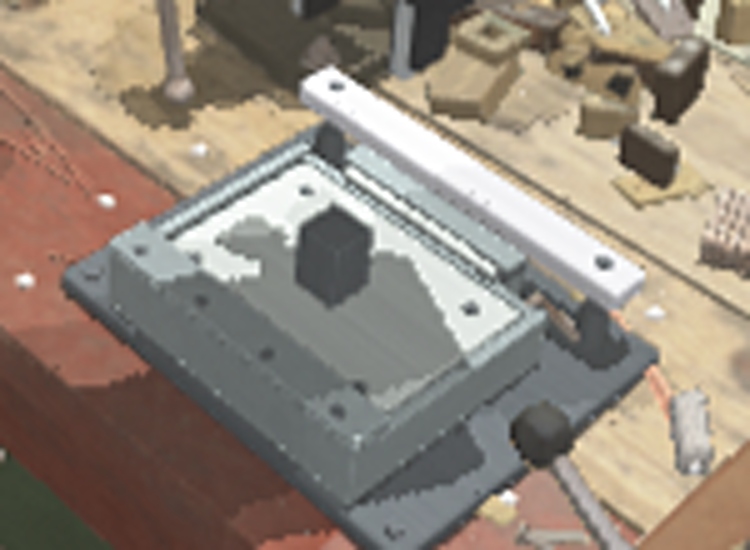

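View pics/w8.png

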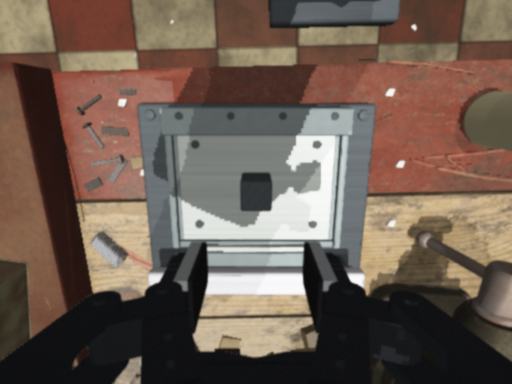

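Run:
```python
import cv2
a=cv2.imread('pics/w8.png');cv2.imwrite('pics/w8c.png',cv2.resize(a[95:245,135:380],None,fx=3.2,fy=3.9,interpolation=cv2.INTER_CUBIC))
```

```text
(no output)
```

View pics/w8c.png

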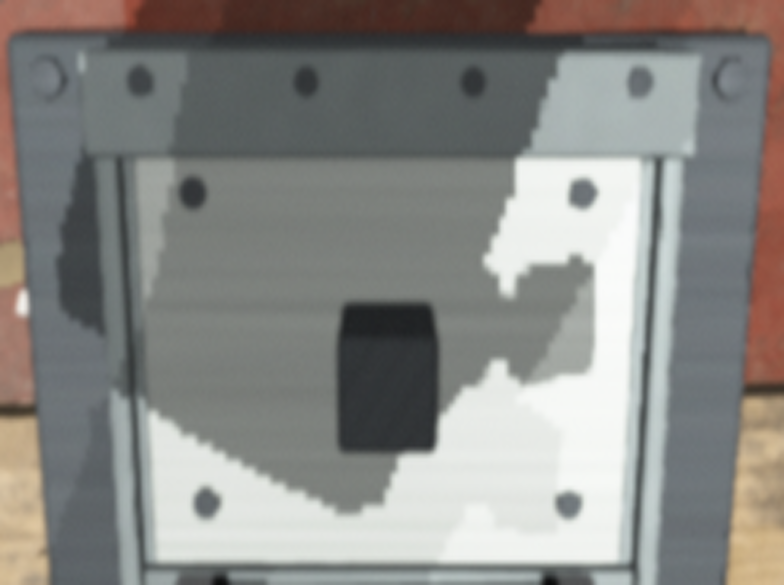

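Run:
```python
from h import *
print(delta([.5265,-.2272,.085],Rd(JY+np.pi)))
```

```text
(array([-2.116, -0.003,  2.039]), array([0.004, 0.007, 0.001]))
```

{"method": "carry_out", "body": {
  "gripper": [0,0,0,0,0,0,0,0],
  "slide": [
    [-1,0,0],
    [-2.1,0,0],
    [-2.1,0,1.0],
    [-2.1,0,2.04],
    [-2.1,0,2.04],
    [-2.1,0,2.04],
    [-2.1,0,2.04],
    [-2.1,0,2.04]
  ],
  "delta_rot": [
    [0,0,0],
    [0,0,0],
    [0,0,0],
    [0,0,0],
    [0,0,0],
    [0,0,0],
    [0,0,0],
    [0,0,0]
  ]
}}

```text
clock: 12.58
position: [0.5266, -0.2275, 0.0865]
orientation: [0.037, 3.139, -0.001]
contact_force: [0.5, -0.1, -0.1]
opening: -0.002
```

Run:
```python
from h import *
s,d=snap('wrist','w9.png');print(s['position'],s['contact_force'],s['opening'])
print(delta([.5265,-.2272,.060],Rd(JY+np.pi)))
snap('scene','s9.png')
a=cv2.imread('pics/s9.png');cv2.imwrite('pics/s9c.png',cv2.resize(a[190:310,230:380],None,fx=5,fy=5,interpolation=cv2.INTER_CUBIC))
```

```text
[ 0.52664863 -0.22750247  0.08646644] [ 0.53921229 -0.08611388 -0.05507805] -0.0017509525569286448
(array([0.001, 0.006, 0.656]), array([-0.003,  0.023,  0.   ]))
```

View pics/w9.png

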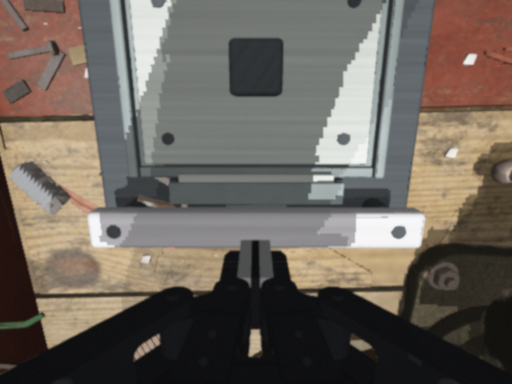

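View pics/s9c.png

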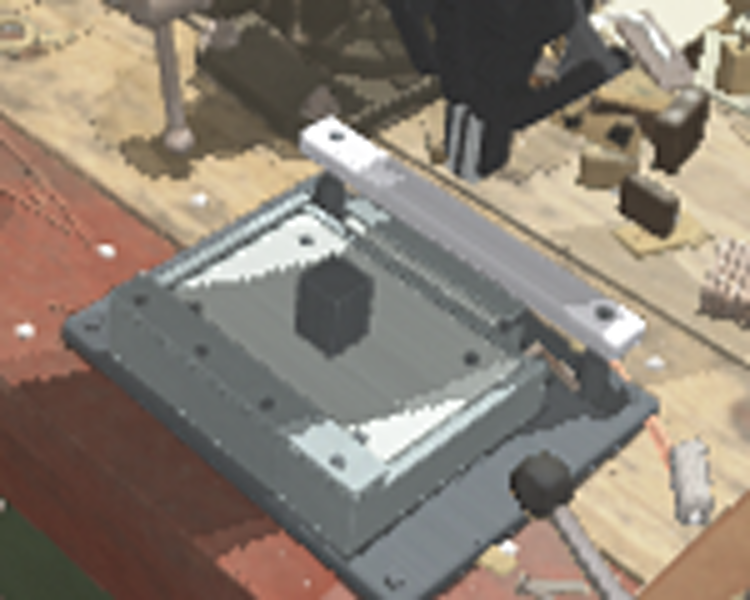

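Run:
```python
from h import *
s=robot.read_state();d=robot.grab_frame('wrist');E=ext(s,d);K=d['intrinsics'];Hi=np.linalg.inv(d['hand_eye'])
for p in ([0,0,0],[.011,0,0],[0,0,.0285],[.011,0,.0285],[-.011,0,.0285]):
  q=K@(Hi[:3,:3]@p+Hi[:3,3]);print(p,(q[:2]/q[2]).round(1))
print(fit(E,K,[[-11,-95,58],[-11,95,58],[11,95,58],[11,-95,58]],[[91,208.5],[423,211],[424,247],[92,247]],[.527,-.227,-.02]))
```

```text
[0, 0, 0] [257.1 256.5]
[0.011, 0, 0] [257.2 235.5]
[0, 0, 0.0285] [256.7 233.7]
[0.011, 0, 0.0285] [256.8 215.5]
[-0.011, 0, 0.0285] [256.7 251.4]
(array([ 0.52309416, -0.22638136, -0.02788596]), array([[-4.2,  1.1],
       [ 6.8, -0.1],
       [-0.2,  0.3],
       [ 0.2, -0.9]]))
```

{"method": "carry_out", "body": {
  "gripper": [0,0,0,0,0,0],
  "slide": [
    [0.04,0.01,0.4],
    [0.04,0.01,0.6],
    [0.04,0.01,0.65],
    [0.04,0.01,0.7],
    [0.04,0.01,0.75],
    [0.04,0.01,0.8]
  ],
  "delta_rot": [
    [0,0,0],
    [0,0,0],
    [0,0,0],
    [0,0,0],
    [0,0,0],
    [0,0,0]
  ]
}}

```text
clock: 13.48
position: [0.5229, -0.2261, 0.053]
orientation: [-0.037, -3.139, -0.002]
contact_force: [-4.4, 1.3, 6.7]
opening: 0.001
```

Run:
```python
from h import *
s=robot.read_state();print(s['clock'],s['position'],s['contact_force'],s['moment'])
```

```text
13.475 [ 0.52285086 -0.22606     0.05298758] [-4.44086826  1.26208557  6.70981029] [ 0.39175501  0.94752987 -0.02770927]
```

{"method": "carry_out", "body": {
  "gripper": [0,0,0,0,0],
  "slide": [
    [0,0,0.05],
    [0,0,0.1],
    [0,0,0.15],
    [0,0,0.2],
    [0,0,0.2]
  ],
  "delta_rot": [
    [0,0,0],
    [0,0,0],
    [0,0,0],
    [0,0,0],
    [0,0,0]
  ]
}}

```text
clock: 14.1
position: [0.5231, -0.2261, 0.0455]
orientation: [-0.037, -3.14, -0.002]
contact_force: [-5.2, 2.5, 9.9]
opening: -0.001
```

Run:
```python
from h import *
s=robot.read_state();print(s['clock'],s['position'],s['contact_force'],s['moment'])
snap('scene','s10.png')
a=cv2.imread('pics/s10.png');cv2.imwrite('pics/s10c.png',cv2.resize(a[190:310,230:380],None,fx=5,fy=5,interpolation=cv2.INTER_CUBIC))
```

```text
14.1 [ 0.52306479 -0.2260986   0.04546469] [-5.20412771  2.45527294  9.91657121] [0.50713569 1.18581972 0.04841528]
```

View pics/s10c.png

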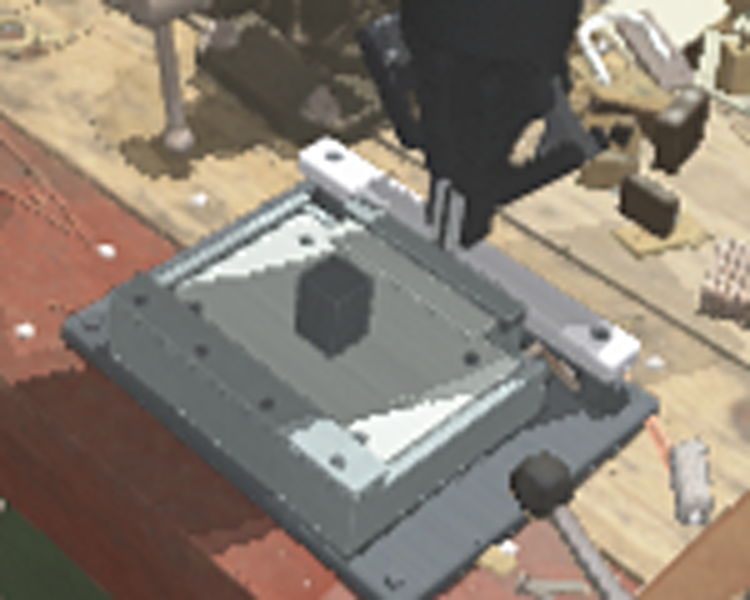

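{"method": "carry_out", "body": {
  "gripper": [0,0,0,0],
  "slide": [
    [0,0,0.03],
    [0,0,0.06],
    [0,0,0.08],
    [0,0,0.08]
  ],
  "delta_rot": [
    [0,0,0],
    [0,0,0],
    [0,0,0],
    [0,0,0]
  ]
}}

```text
clock: 14.65
position: [0.5232, -0.2262, 0.0449]
orientation: [-0.037, -3.141, -0.001]
contact_force: [-12.6, 5.0, 33.8]
opening: -0.001
```

Run:
```python
from h import *
s=robot.read_state();print(s['clock'],s['position'],s['contact_force'],s['moment'])
```

```text
14.65 [ 0.52317119 -0.22618626  0.04492188] [-12.63971414   5.04151403  33.81454956] [ 1.22183488e+00  2.89160375e+00 -2.30365121e-03]
```

{"method": "carry_out", "body": {
  "gripper": [0,0,0,0,0,0,0,0,0],
  "slide": [
    [0,0,-0.1],
    [0,0,-0.3],
    [0,0,-1],
    [0,0,-2.2],
    [0,0,-3.4],
    [0,0,-4.5],
    [1,0,-5],
    [1,0,-5],
    [1,0,-5]
  ],
  "delta_rot": [
    [0,0,0],
    [0,0,0],
    [0,0,0],
    [0,0,0],
    [0,0,0],
    [0,0,0],
    [0,0,0],
    [0,0,0],
    [0,0,0]
  ]
}}

```text
clock: 15.78
position: [0.4844, -0.2258, 0.2415]
orientation: [0.037, 3.141, 0.001]
contact_force: [1.5, 0.6, -0.2]
opening: 0.001
```

Run:
```python
from h import *
s,d=snap('wrist','w11.png');print(s['clock'],s['position'],s['contact_force'])
snap('scene','s11.png')
a=cv2.imread('pics/s11.png');cv2.imwrite('pics/s11c.png',cv2.resize(a[200:310,230:380],None,fx=5,fy=5,interpolation=cv2.INTER_CUBIC))
```

```text
15.775 [ 0.48435481 -0.22582742  0.24148391] [ 1.53499444  0.56067617 -0.23264886]
```

View pics/w11.png

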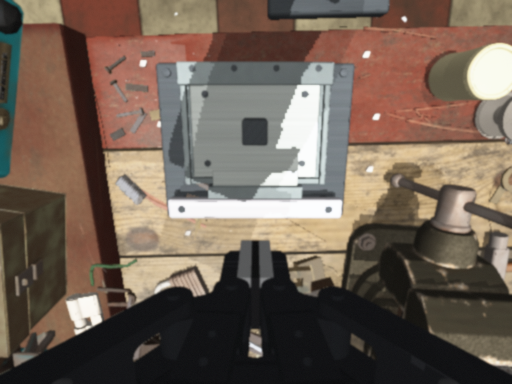

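View pics/s11c.png

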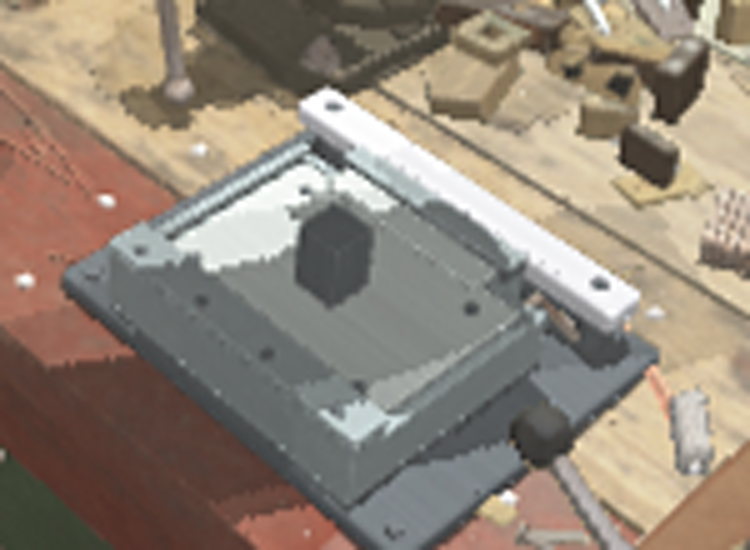

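View pics/s11.png

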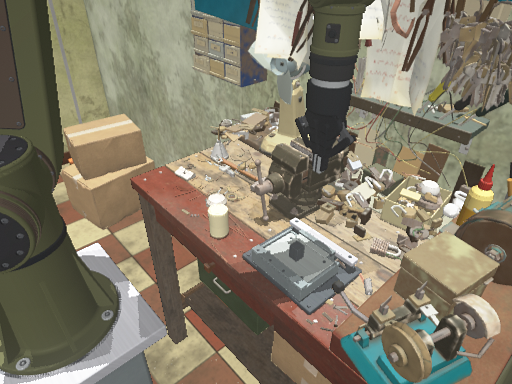

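Run:
```python
from h import *
d=robot.grab_frame('scene');E=ext(None,d);K=d['intrinsics']
for y in (80,-80):
  r=[]
  for z in (.058,.046):
    w=np.array([.4433,-.2252,0])+JR.apply([.082,y/1000,0])+[0,0,z];q=K@(E[0]@w+E[1]);r.append(q[:2]/q[2])
  print(y,((r[1]-r[0])*5).round(1))
# sub-pixel shift of bar-end patches between s8 and s11
a=cv2.cvtColor(cv2.imread('pics/s8.png'),6);b=cv2.cvtColor(cv2.imread('pics/s11.png'),6)
for n,(u,v) in dict(L=(297,217),Rr=(351,252)).items():
  t=cv2.resize(a[v-6:v+7,u-7:u+8],None,fx=8,fy=8,interpolation=2);S=cv2.resize(b[v-10:v+16,u-14:u+15],None,fx=8,fy=8,interpolation=2)
  m=cv2.matchTemplate(S,t,cv2.TM_CCOEFF_NORMED);_,c,_,l=cv2.minMaxLoc(m);print(n,c,(l[0]/8-7)*5,(l[1]/8-4)*5)
```

```text
80 [-1.8 19.3]
-80 [-4.3 20.2]
L 0.8691072463989258 -2.5 20.0
Rr 0.8863946795463562 -4.375 21.25
```

Both bar ends moved down by the amount predicted for a full 12 mm level drop: 20.0 against 19.3 on the left, and 21.3 against 20.2 on the right, in 5x-zoom pixels. The bar is level and home, so I'm handing in.

```bash
python3 -c "
from h import *
print(robot.job_done(), robot.read_state()['clock'])"
```

```text
the job is handed in; nothing more can be done
the job is handed in; nothing more can be done
```

The cover is seated under the lip and the bar is locked home and level. I handed the job in at about 16 s of the 58 s allowed.

- **Cover:** I gripped it by its block, tilted it 18° and slid the near edge under the lip until it lightly touched the near wall (about 5 N). I then swung it flat, lowered it until it rested on the rails, and let go. The pictures after release show it flat inside the rim and side guides.
- **Bar:** I pushed it at its middle with closed fingers. It moved against about 7–10 N, then stopped firmly: the force rose to 34 N over the last 0.5 mm. After I backed off, both ends had dropped by the amount predicted for 12 mm, to within about 1 mm, with no cocking visible.
- **Other things on the bench:** none were touched, and those visible in the last scene picture look unmoved. The gripper was clear of everything at hand-in.

**Disagreements in the checks:** the camera estimates of the jig's x position differed by about 2 mm between views, so I used the wall contact to settle it. The bar was pressed about 3–4 mm towards the robot from where I first aimed along its width. A later fit put the bar's middle at that spot. Its position along the bar's length was on the middle to within about 1 mm.

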